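# Put the lapping head in gear and swing the specimen to its stop

### The arm

A 6-joint arm with a two-finger parallel gripper is mounted at the origin on a cart in front of the work surface, level with it; the furniture and walls round the work are solid. World frame = base frame: x ahead of the robot, y to its left, z up, the work surface at z = 0. Lengths are in mm, angles in rad, forces in N, time in s.
With the tool pointing down it reaches from about 350 to 800 mm from the base axis. Payload 7.3 kg.
Tool frame: the origin (TCP) lies between the finger pads; the fingertips stand 17 mm ahead of it and the grasp point (between the pads) lies 2 mm behind it; y points along the fingers, z is the direction in which the jaws open and shut, and the axes are right-handed (so a half turn about y gives the same grasp; the last joint's range is limited). The gripper opens to 85 mm and grips with 20 to 120 N. Pads are 22 mm wide; open, the fingers measure 114 mm over their backs; the gripper's body (76 mm by 85 mm) begins 54 mm behind the grasp point. The pads swing forward as they close: fully open they stand 13 mm farther back than shut.
Start: joints at [-1.309, 0.342, 1.524, -0, 1.275, -0.146], TCP at [208.233, -481.956, 248.322] pointing down, gripper open.
Joint ranges: [-2.53, 2.53], [-0.77, 2.02], [0.04, 2.7], [-1, 4.14], [0.28, 2.66], [-3.11, 3.11]. Speed limits (rad/s): [2.57, 2.57, 3.14, 3.14, 3.14, 3.14].

### API

Orientations are given as [roll, pitch, yaw] about the fixed x, y, z axes, in that order (R = Rz(yaw) Ry(pitch) Rx(roll)).
In Python, from station import env gives the robot as it stands.
- The arm moves only by the tool carry_out, never from a script. Its argument "deltas" is a list of rows, each an object of numbers: "x", "y", "z": the shift along the tool's x, y, z in cm; "roll": the turn about the tool's y in rad; "jaw": the opening in per cent of the stroke, from 0 (shut) to 100 (fully open). In form: [{"x": .., "y": .., "z": .., "roll": .., "jaw": ..}, ...]. A call has exactly 5 rows; each row shifts and turns the commanded pose from where the row before left it, along the tool's axes as they then stand; what a row does not reach is not made up. A row lasts 1/12 s, in which the tool goes at most 41.7 mm and 7.16 degrees, less where a joint would pass 70% of its speed; a pose out of reach is approached as far as the arm can. A call with a gripper value outside its range is refused whole. The fingers move at their own pace and stop on an object; "force" is the grip in N (left out, the last holds). Time passes only in rows, so rows that do not move let the fingers close, or fill a call up. It gives the time, the measured TCP pose, the force and the opening at its end, in the units of the state.
- env.observe(): the state, without advancing time (a new reading comes with each control period).
- env.camera(name): name is "scene" or "top"; returns the picture (420x560x3 uint8, red, green, blue); there is no depth.
- env.camera_info(name): a dict with "fovy" (degrees; the focal length in pixels is half the picture's height over the tangent of half this angle, whatever the lens; pixels are square), "cx", "cy" (the principal point, pixels), "T" (4x4, takes a point from camera to world coordinates). Camera axes: x right, y down, z forward; pixel columns grow to the right and rows downward; lengths in mm; the calibration is good to about 2 mm. A picture is of the moment at which its call begins. camera_info takes no time and is no camera call.
- env.job_done(): hands the job in, once; it reports no verdict.
The state is a dict: "time": time; "joints": joint angles; "qd": joint speeds; "effort": joint torques, N m; "tcp_pos": TCP position; "tool_rot": TCP orientation; "contact_force": force on the tool from outside, world axes, zero at the start; "moment": the same for the moment, N m; "finger_gap": finger opening in mm.
Only numpy, scipy, OpenCV 4.12 (cv2) and the standard library are available. Lean on these libraries where they do the work, as an engineer would, in place of code of your own. Each camera call takes 0.05 s, during which the arm holds its last target.

### The job

The specimen arm of the small lapping head is out of gear: take hold of the knob on top and ease it down gently while rocking it round, until the hidden teeth catch, and press it fully home at once, neither forcing it tooth against tooth nor dragging the arm round on half-caught teeth. Then, with the knob fully down, turn it to swing the arm round until it rests lightly against its stop post, and let go, leaving it in gear. Do not push the arm itself, and leave the things lying around alone.

Things in the scene. Friction and masses are not known exactly. Their poses are not given: they have to be found in the camera images.
- lap_head: The fixed lapping head: grey base slab 150 x 240 x 12 mm, with a drive column and a round lapping disc (96 mm across, top 34 mm above the desk) side by side. Origin on the desk under the vertical axis of column and knob; x and y along the short and long edges of the slab, z up; the disc's centre is 100 mm along +y. It stands anywhere and turned; it does not move.
- knob_grip (a point): Middle of the black round knurled knob (42 mm across, 28 mm tall) on the vertical axis, 119 mm above the desk when fully up. The knob sits on a thin neck; about 28 mm below its underside (19 mm when fully down) is the 62 mm wide rim of the cup that hides the teeth. Grip it from above across its sides at about mid height. This point goes down with the knob and does not turn.
- gear_knob (a joint): How far the knob is pushed down, m: 0 fully up, 0.0085 fully home (hard stop); stays where left (4 N friction). Tooth on tooth it touches at 0.003; in mesh it goes on to 0.0085. The knob turns without end. Knob and hub have 6 square teeth each (every 60 degrees, 7 degrees of play) hidden in the cup; how they stand to one another is unknown and must be felt.
- spring_hub (a joint): How far the hub with the lower teeth (and the arm on it) has been pushed down against its spring, m: 0 at rest, about 6 N per mm after 4 N of preload, end of travel 0.006. It sinks while the knob is pressed tooth on tooth; it springs back when the teeth mesh (loaded teeth may rub it down a millimetre). Beyond 0.003 (about 22 N) counts as forcing the teeth.
- swing (a joint): Angle of the specimen arm, rad: 0 against the stop post, positive counter-clockwise from above (away from it); starts at 0.45 to 0.95, ends at 1.5. It takes 0.13 N m to turn: up to about 12 N on the teeth the knob's teeth slide over the hub's, heavier pressure drags the arm along. In mesh it turns with the knob; clockwise from above swings it to the stop.
- specimen_arm: The aluminium arm on the hub: a bar 16 mm wide, its top 60 mm above the desk, with a ring at its end that holds an amber resin puck (30 mm). Origin on the desk level under the axis; the arm points along its own +y. Not to be pushed directly.
- specimen_top (a point): Top of the ring at the end of the arm, 100 mm from the axis. If the teeth catch before the knob is home (less than 0.0055 down), the arm starts to move with the knob: more than 15 mm of travel here (0.15 rad) in that state counts as dragging it.
- stop_post (a point): Top of the upright steel stop post (9 mm across), 64 mm above the desk, 49 mm from the axis, between the column and the disc. The arm's side comes to rest against it when the arm lies over the middle of the disc.
- loupe: Black loupe, 42 mm across, 37 mm tall, standing near the head: a bystander. Origin under its centre.
- tape_roll: Roll of black tape, 55 mm across, 19 mm tall, lying near the head: a bystander. Origin under its centre.
- puck: Loose amber resin puck, 30 mm across, 18 mm tall, lying near the head: a bystander. Origin under its centre.

How it is judged:
By the outcome, as a careful person would: the job done as asked, in the order asked, and still so for the second after the job is handed in, with the robot touching nothing.
It also fails if it takes over 61 s, if anything falls off the work surface, if the arm or the gripper's body presses on something with over 40 N, if the wrist force passes 120 N, or if a joint passes its speed limit or range.

## Working session

There is one attempt and no reset: what is moved stays moved. The work goes in short steps, Python scripts to look and compute and a tool call to move; the robot and the scene stay as the last step left them, time stands still between calls to the robot, and variables do not carry over. Pictures are saved under pics/ and viewed, and the job is handed in when it is done.

Besides the shell and the picture viewer there is one more tool, called after "Request:" as name(argument=value, ...), one argument or row to a line, values as JSON. carry_out: Moves the arm, as the interface text tells. Its arguments: {"type":"object","properties":{"deltas":{"type":"array"},"force":{"type":"number"}},"required":["deltas"]}

```bash
mkdir -p pics; ls
python3 - <<'E'
from station import env
import cv2
print(env.observe())
for n in("scene","top"):
    cv2.imwrite(f"pics/{n}0.png",env.camera(n)[:,:,::-1]); print(env.camera_info(n))
E
```

```text
pics
{'time': 0.0, 'joints': array([-1.30898959e+00,  3.42741578e-01,  1.52502883e+00, -2.01986077e-05,
        1.27539672e+00, -1.45987976e-01]), 'qd': array([ 0.00010309,  0.00086979, -0.00040307, -0.00010962, -0.00054428,
       -0.00176027]), 'effort': array([-4.60248775e-04, -4.33686054e+01, -2.46017683e+01, -2.46052787e-04,
        7.86005898e-03, -1.65102978e-05]), 'tcp_pos': array([ 208.12916215, -481.56906657,  247.61203138]), 'tool_rot': array([-1.57235686e+00,  2.09929724e-04, -2.73379221e+00]), 'contact_force': array([ 0.67996969, -0.46552117, -0.50258711]), 'moment': array([ 8.12955172e-02, -9.90767905e-05, -5.35280577e-03]), 'finger_gap': 85.45452534557353}
{'fovy': 51.72541854727827, 'cx': 282.995279574081, 'cy': 211.0455859182445, 'T': array([[ 8.84872665e-01, -3.47974129e-01,  3.09700456e-01,
         3.29607052e+02],
       [-4.65630931e-01, -6.41128098e-01,  6.10034916e-01,
        -6.35365313e+02],
       [-1.37187045e-02, -6.84009333e-01, -7.29344246e-01,
         7.33363971e+02],
       [ 0.00000000e+00,  0.00000000e+00,  0.00000000e+00,
         1.00000000e+00]])}
{'fovy': 49.39625815300333, 'cx': 279.80293215112454, 'cy': 206.7979717833864, 'T': array([[ 2.61066896e-02, -9.91955644e-01,  1.23864611e-01,
         4.75190254e+02],
       [-9.99056382e-01, -3.01921629e-02, -3.12214401e-02,
        -1.17137239e+02],
       [ 3.47100242e-02, -1.22932641e-01, -9.91807834e-01,
         9.57333434e+02],
       [ 0.00000000e+00,  0.00000000e+00,  0.00000000e+00,
         1.00000000e+00]])}
```

View pics/scene0.png

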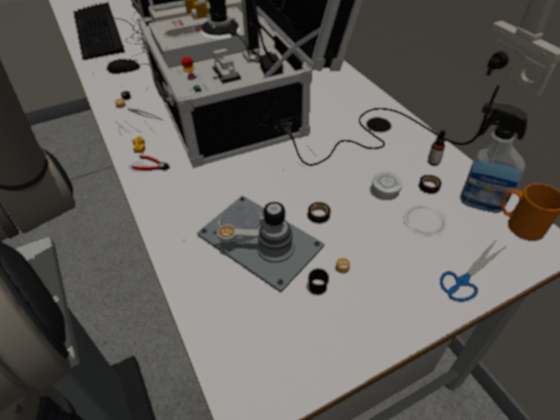

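View pics/top0.png

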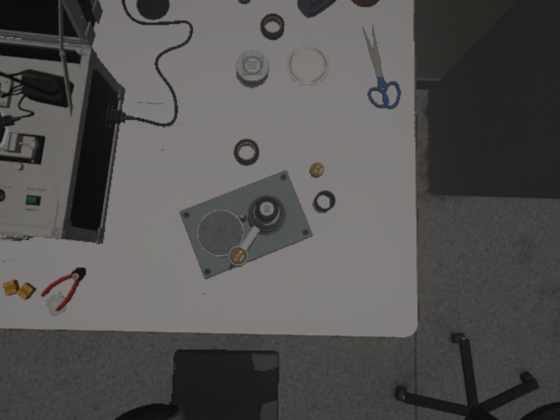

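Run:
```python
import cv2
a=cv2.imread("pics/scene0.png")[190:300,185:365]; cv2.imwrite("pics/s1.png",cv2.resize(a,None,fx=4.4,fy=4.4,interpolation=3))
a=cv2.imread("pics/top0.png")[165:285,170:350]; cv2.imwrite("pics/t1.png",cv2.resize(a,None,fx=4.4,fy=4.4,interpolation=3))
```

```text
(no output)
```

View pics/s1.png

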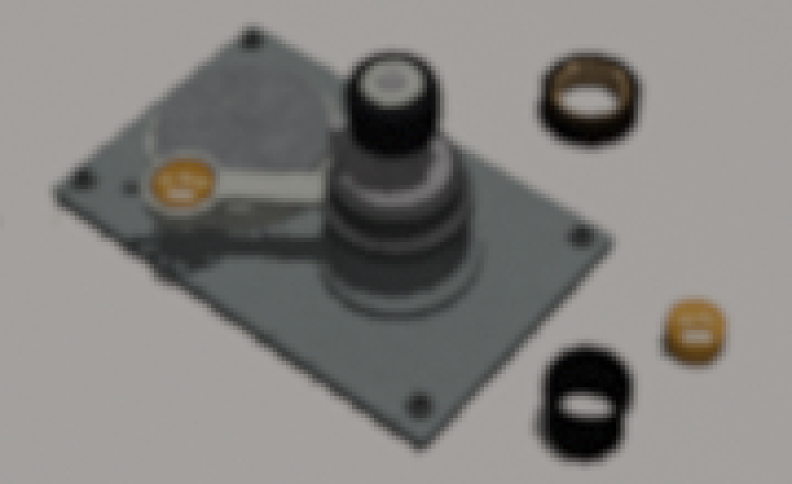

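View pics/t1.png

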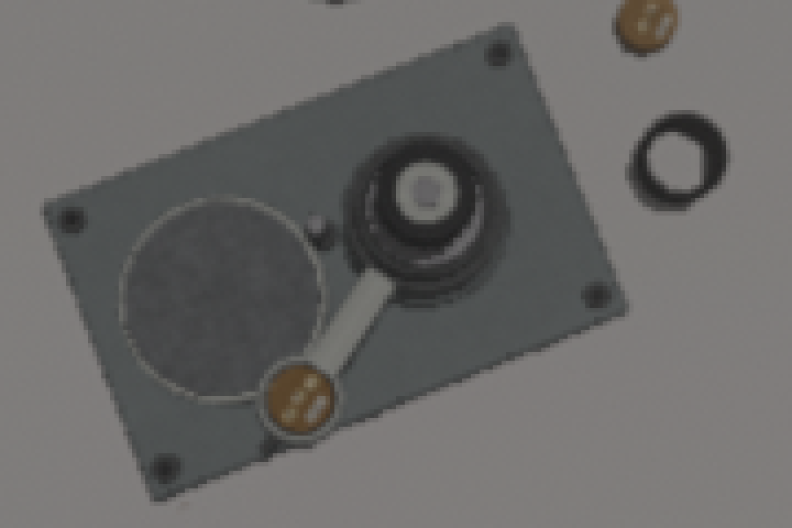

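```bash
cat > h.py <<'E'
import numpy as np
from station import env
def ray(n,u,v):
    c=env.camera_info(n);f=210/np.tan(np.radians(c['fovy']/2));T=c['T']
    d=T[:3,:3]@np.array([(u-c['cx'])/f,(v-c['cy'])/f,1]);return T[:3,3],d
def at(n,u,v,z):
    o,d=ray(n,u,v);return (o+d*(z-o[2])/d[2])
def proj(n,p):
    c=env.camera_info(n);f=210/np.tan(np.radians(c['fovy']/2));T=c['T']
    q=T[:3,:3].T@(np.array(p)-T[:3,3]);return q[:2]/q[2]*f+[c['cx'],c['cy']]
E
python3 - <<'E'
from h import *
S=lambda x,y:((x+.5)/4.4-.5+185,(y+.5)/4.4-.5+190)
P=lambda x,y:((x+.5)/4.4-.5+170,(y+.5)/4.4-.5+165)
print("knob top",at("top",*P(428,190),133),at("scene",*S(392,82),133))
print("disc",at("top",*P(223,300),34),at("scene",*S(240,130),34))
for z in(12,):
  for c in[(44,204),(505,24),(628,308),(158,502)]: print("T",at("top",*P(*c),z))
  for c in[(250,27),(612,240),(420,447),(57,193)]: print("S",at("scene",*S(*c),z))
print("ring",at("top",*P(300,400),60),at("scene",*S(183,185),60))
print("post",at("top",*P(320,222),64))
print("loupe",at("top",*P(681,158),37),"puck",at("top",*P(648,22),18))
print("tape",at("top",246,152,19))
E
```

```text
knob top [ 575.59793138 -119.64931356  133.        ] [ 572.33251062 -118.24703651  133.        ]
disc [534.07333715 -27.63146364  34.        ] [531.30665963 -26.27856523  34.        ]
T [578.22899364  60.21774514  12.        ]
T [ 671.5814285  -154.52527785   12.        ]
T [ 537.11488873 -216.00517372   12.        ]
T [441.16872298   0.51400313  12.        ]
S [572.58414162  58.810995    12.        ]
S [ 667.06760035 -158.76485922   12.        ]
S [ 531.3376388  -218.51699869   12.        ]
S [440.5322034   -2.41247051  12.        ]
ring [489.08654032 -65.98446354  60.        ] [486.53257257 -67.88734212  60.        ]
post [568.16913214 -72.15366378  64.        ]
loupe [ 605.81287255 -236.85445731   37.        ] puck [ 673.58220842 -222.58715468   18.        ]
tape [706.00962815 -72.72943829  19.        ]
```

Request:
carry_out(
  deltas=[
    {"x":-1.6,"z":-0.63,"y":0},
    {"x":-3.2,"z":-1.25,"y":0},
    {"x":-3.2,"z":-1.25,"y":0},
    {"x":-3.2,"z":-1.25,"y":0},
    {"x":-3.2,"z":-1.25,"y":0},
  ],
)

```text
$.deltas[0]: bad value
```

Request:
carry_out(
  deltas=[
    {"x":-3.2,"z":-1.25},
    {"x":-3.2,"z":-1.25},
    {"x":-3.2,"z":-1.25},
    {"x":-3.2,"z":-1.25},
    {"x":-3.2,"z":-1.25},
  ],
)

```text
$.deltas[0]: bad value
```

Request:
carry_out(
  deltas=[
    {"x":-3.2,"z":-1.25},
    {"x":-3.2,"z":-1.25},
    {"x":-3.2,"z":-1.25},
    {"x":-3.2,"z":-1.25},
    {"x":-3.2,"z":-1.25},
  ],
)

```text
$.deltas[0]: bad value
```

Request:
carry_out(
  deltas=[
    {"x":-1.6,"z":-0.62,"y":1.4},
    {"y":2.0},
    {"y":2.0},
    {"y":1.9},
    {},
  ],
)

```text
$.deltas[0]: bad value
```

Request:
carry_out(
  deltas=[
    {"x":-1.6,"y":0,"z":-0.63,"roll":0,"jaw":100},
    {"x":-3.2,"y":0,"z":-1.25,"roll":0,"jaw":100},
    {"x":-3.2,"y":0,"z":-1.25,"roll":0,"jaw":100},
    {"x":-3.2,"y":0,"z":-1.25,"roll":0,"jaw":100},
    {"x":-3.2,"y":0,"z":-1.25,"roll":0,"jaw":100},
  ],
)

```text
time: 0.52
tcp_pos: [318.7, -371.8, 248.0]
tool_rot: [-1.572, -0.0, -2.735]
contact_force: [1.0, -0.6, -0.2]
finger_gap: 85.5
```

Request:
carry_out(
  deltas=[
    {"x":-3.2,"y":0,"z":-1.25,"roll":0,"jaw":100},
    {"x":-3.2,"y":0,"z":-1.25,"roll":0,"jaw":100},
    {"x":-3.2,"y":0,"z":-1.25,"roll":0,"jaw":100},
    {"x":-3.2,"y":0,"z":-1.25,"roll":0,"jaw":100},
    {"x":-3.2,"y":0,"z":-1.25,"roll":0,"jaw":100},
  ],
)

```text
time: 0.93
tcp_pos: [441.0, -250.8, 248.1]
tool_rot: [-1.571, -0.0, -2.734]
contact_force: [0.0, -1.0, 0.0]
finger_gap: 85.6
```

Request:
carry_out(
  deltas=[
    {"x":-3.2,"y":0,"z":-1.25,"roll":0,"jaw":100},
    {"x":-3.2,"y":0,"z":-1.25,"roll":0,"jaw":100},
    {"x":-3.2,"y":0,"z":-1.25,"roll":0,"jaw":100},
    {"x":-3.2,"y":0,"z":-1.25,"roll":0,"jaw":100},
    {"x":-3.2,"y":0,"z":-1.25,"roll":0,"jaw":100},
  ],
)

```text
time: 1.35
tcp_pos: [563.1, -130.0, 247.9]
tool_rot: [-1.571, -0.001, -2.734]
contact_force: [0.1, -0.1, 0.2]
finger_gap: 85.4
```

Request:
carry_out(
  deltas=[
    {"x":-1.6,"y":1.4,"z":-0.62,"roll":0,"jaw":100},
    {"x":0,"y":2.0,"z":0,"roll":0,"jaw":100},
    {"x":0,"y":2.0,"z":0,"roll":0,"jaw":100},
    {"x":0,"y":1.8,"z":0,"roll":0,"jaw":100},
    {"x":0,"y":0,"z":0,"roll":0,"jaw":100},
  ],
)

```text
time: 1.77
tcp_pos: [572.4, -118.5, 172.0]
tool_rot: [-1.576, -0.006, -2.733]
contact_force: [-0.5, 0.6, -0.8]
finger_gap: 85.5
```

Run:
```python
from h import *
import cv2
print(env.observe())
for n,(a,b) in dict(scene=(160,185),top=(140,170)).items():
    im=env.camera(n)[a:a+120,b:b+180,::-1]; cv2.imwrite(f"pics/{n}2.png",cv2.resize(im,None,fx=4.4,fy=4.4,interpolation=3))
```

```text
{'time': 1.7667, 'joints': array([-3.35154496e-01,  5.21116606e-01,  1.45802555e+00, -1.28715619e-04,
        1.17060814e+00,  8.27488930e-01]), 'qd': array([-0.00526481, -0.0393275 , -0.06214978,  0.00233204,  0.06977291,
       -0.00169618]), 'effort': array([ 2.28486755e-01, -5.28055143e+01, -2.46314353e+01,  1.63994817e-02,
       -7.30049517e-01,  3.29804670e-04]), 'tcp_pos': array([ 572.38945327, -118.49583457,  172.00607901]), 'tool_rot': array([-1.57622992, -0.00608586, -2.73337259]), 'contact_force': array([-0.47999632,  0.58533376, -0.83989485]), 'moment': array([0.02277261, 0.0273824 , 0.00199545]), 'finger_gap': 85.48302178806522}
```

View pictures.

View pics/scene2.png

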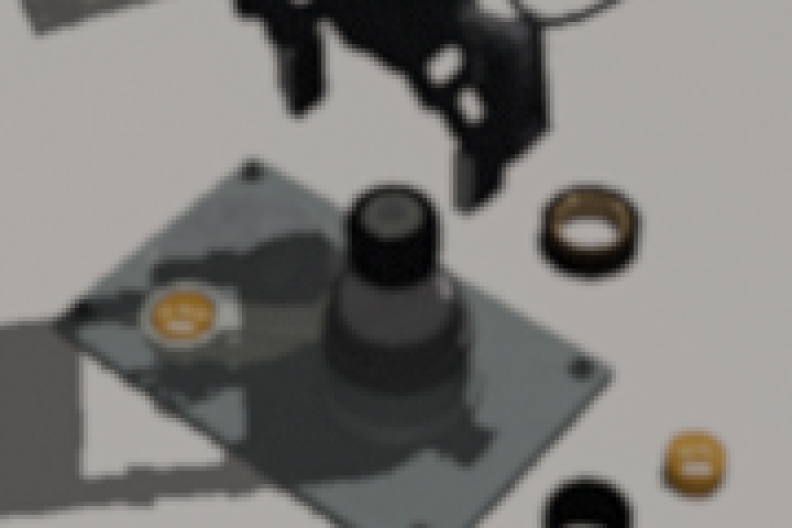

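View pics/top2.png

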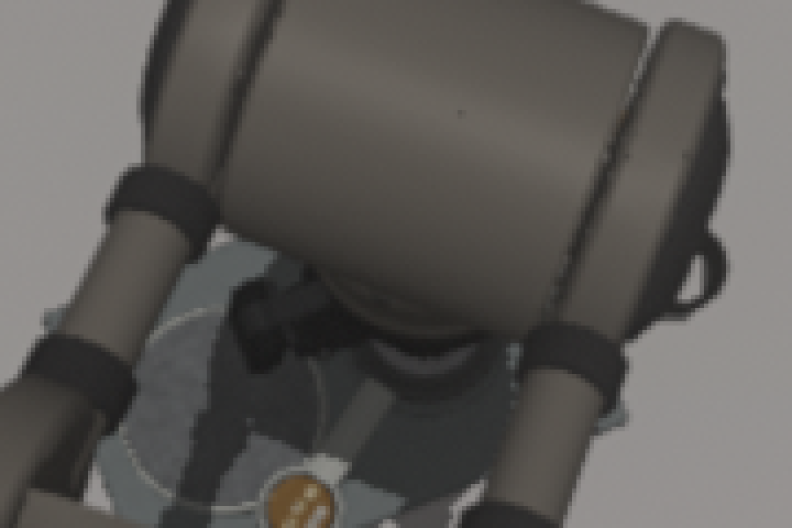

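Request:
carry_out(
  deltas=[
    {"x":-0.12,"y":1.0,"z":0.1,"roll":0,"jaw":100},
    {"x":0,"y":1.5,"z":0,"roll":0,"jaw":100},
    {"x":0,"y":1.5,"z":0,"roll":0,"jaw":100},
    {"x":0,"y":0,"z":0,"roll":0,"jaw":100},
    {"x":0,"y":0,"z":0,"roll":0,"jaw":100},
  ],
)

```text
time: 2.28
tcp_pos: [576.1, -120.1, 136.5]
tool_rot: [-1.571, -0.0, -2.734]
contact_force: [0.2, -0.8, -1.0]
finger_gap: 85.8
```

Request:
carry_out(
  deltas=[
    {"x":0.15,"y":0.65,"z":-0.18,"roll":0,"jaw":100},
    {"x":0,"y":0.65,"z":0,"roll":0,"jaw":100},
    {"x":0,"y":0.6,"z":0,"roll":0,"jaw":100},
    {"x":0,"y":0,"z":0,"roll":0,"jaw":100},
    {"x":0,"y":0,"z":0,"roll":0,"jaw":80},
  ],
)

```text
time: 2.7
tcp_pos: [573.8, -118.8, 117.0]
tool_rot: [-1.571, -0.0, -2.734]
contact_force: [-0.2, -0.5, -0.1]
finger_gap: 75.4
```

Run:
```python
from h import *
import cv2
o=env.observe();print(o['tcp_pos'],o['contact_force'],o['finger_gap'])
n,(a,b) ="scene",(160,185)
im=env.camera(n)[a:a+120,b:b+180,::-1]; cv2.imwrite(f"pics/{n}3.png",cv2.resize(im,None,fx=4.4,fy=4.4,interpolation=3))
```

```text
[ 573.77969445 -118.78802572  117.00732734] [-0.19666617 -0.54735804 -0.08736661] 75.44722970982119
```

View pics/scene3.png

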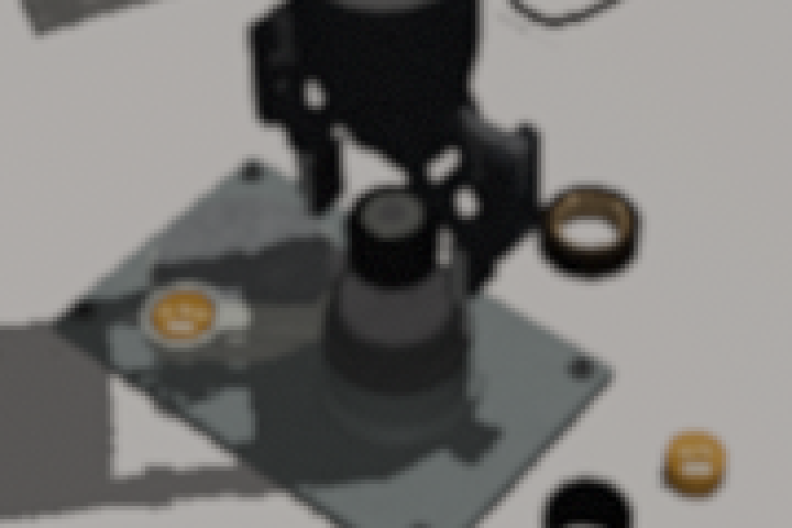

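Request:
carry_out(
  deltas=[
    {"x":0,"y":0,"z":0,"roll":0,"jaw":60},
    {"x":0,"y":0,"z":0,"roll":0,"jaw":54},
    {"x":0,"y":0,"z":0,"roll":0,"jaw":51},
    {"x":0,"y":0,"z":0,"roll":0,"jaw":46},
    {"x":0,"y":0,"z":0,"roll":0,"jaw":40},
  ],
  force=25,
)

```text
time: 3.17
tcp_pos: [574.0, -118.7, 117.5]
tool_rot: [-1.571, 0.0, -2.734]
contact_force: [-0.7, 1.0, 0.5]
finger_gap: 41.3
```

Request:
carry_out(
  deltas=[
    {"x":0,"y":0,"z":0,"roll":0,"jaw":40},
    {"x":0,"y":0,"z":0,"roll":0,"jaw":40},
    {"x":0,"y":0,"z":0,"roll":0,"jaw":40},
    {"x":0,"y":0,"z":0,"roll":0,"jaw":40},
    {"x":0,"y":0,"z":0,"roll":0,"jaw":40},
  ],
)

```text
time: 3.58
tcp_pos: [574.0, -118.7, 117.4]
tool_rot: [-1.571, 0.0, -2.734]
contact_force: [-0.3, 2.0, 2.7]
finger_gap: 41.7
```

```bash
cat > o.py <<'E'
from h import *
o=env.observe();np.set_printoptions(precision=3,suppress=True)
y=o['tool_rot'][2];f=o['contact_force'];c,s=np.cos(y),np.sin(y)
print(o['time'],o['tcp_pos'],o['tool_rot'],'F',f,'Ftool x,z',f[0]*c+f[1]*s,-f[0]*s+f[1]*c,'M',o['moment'],o['finger_gap'],'j6',o['joints'][5])
E
python3 o.py
```

```text
3.5833 [ 573.953 -118.719  117.392] [-1.571  0.    -2.734] F [-0.281  1.986  2.69 ] Ftool x,z -0.5296749437261556 -1.9349353225063233 M [0.394 0.109 0.014] 41.730100767205286 j6 0.8281566579696231
```

Request:
carry_out(
  deltas=[
    {"x":0,"y":0,"z":0,"roll":0,"jaw":40},
    {"x":0,"y":0.1,"z":0,"roll":0,"jaw":40},
    {"x":0,"y":0.1,"z":0,"roll":0,"jaw":40},
    {"x":0,"y":0,"z":0,"roll":0,"jaw":40},
    {"x":0,"y":0,"z":0,"roll":0,"jaw":40},
  ],
  force=50,
)

```text
time: 4.0
tcp_pos: [574.0, -118.7, 115.3]
tool_rot: [-1.571, 0.0, -2.734]
contact_force: [0.1, 3.6, 3.3]
finger_gap: 40.8
```

```bash
python3 o.py
```

```text
4.0 [ 573.955 -118.731  115.269] [-1.571  0.    -2.734] F [0.05  3.608 3.258] Ftool x,z -1.4769879780622917 -3.2925685426505913 M [0.538 0.024 0.001] 40.838310410825585 j6 0.8281766115010945
```

Request:
carry_out(
  deltas=[
    {"x":0,"y":0,"z":0,"roll":-0.05,"jaw":40},
    {"x":0,"y":0,"z":0,"roll":-0.05,"jaw":40},
    {"x":0,"y":0,"z":0,"roll":-0.05,"jaw":40},
    {"x":0,"y":0,"z":0,"roll":-0.05,"jaw":40},
    {"x":0,"y":0,"z":0,"roll":0,"jaw":40},
  ],
)

```text
time: 4.42
tcp_pos: [573.8, -118.6, 115.3]
tool_rot: [-1.571, 0.0, -2.532]
contact_force: [-1.9, 4.6, 5.0]
finger_gap: 40.6
```

```bash
python3 o.py
```

```text
4.4167 [ 573.811 -118.557  115.286] [-1.571  0.    -2.532] F [-1.861  4.626  4.963] Ftool x,z -1.1224638977467811 -4.858002175624986 M [0.716 0.152 0.013] 40.60019851419021 j6 0.6263714361863775
```

Request:
carry_out(
  deltas=[
    {"x":0,"y":0.05,"z":0,"roll":0,"jaw":40},
    {"x":0,"y":0.05,"z":0,"roll":0,"jaw":40},
    {"x":0,"y":0.05,"z":0,"roll":0,"jaw":40},
    {"x":0,"y":0,"z":0,"roll":0,"jaw":40},
    {"x":0,"y":0,"z":0,"roll":0,"jaw":40},
  ],
)

```text
time: 4.83
tcp_pos: [573.9, -118.5, 114.6]
tool_rot: [-1.571, 0.0, -2.535]
contact_force: [-2.9, 5.1, 10.4]
finger_gap: 40.5
```

```bash
python3 o.py
```

```text
4.8333 [ 573.875 -118.538  114.579] [-1.571  0.    -2.535] F [-2.876  5.116 10.405] Ftool x,z -0.5512187212399864 -5.843009920199857 M [0.802 0.513 0.061] 40.520285760119336 j6 0.6298932197872857
```

Request:
carry_out(
  deltas=[
    {"x":0,"y":0.02,"z":0,"roll":-0.025,"jaw":40},
    {"x":0,"y":0,"z":0,"roll":-0.025,"jaw":40},
    {"x":0,"y":0,"z":0,"roll":-0.025,"jaw":40},
    {"x":0,"y":0,"z":0,"roll":-0.025,"jaw":40},
    {"x":0,"y":0,"z":0,"roll":0,"jaw":40},
  ],
)

```text
time: 5.25
tcp_pos: [573.9, -118.4, 114.6]
tool_rot: [-1.571, 0.0, -2.434]
contact_force: [-3.9, 4.8, 9.8]
finger_gap: 40.8
```

```bash
python3 o.py
```

```text
5.25 [ 573.85  -118.441  114.572] [-1.571  0.    -2.434] F [-3.853  4.821  9.784] Ftool x,z -0.202960112504611 -6.168118229439639 M [0.952 0.623 0.007] 40.7699875521662 j6 0.5287657249124728
```

Request:
carry_out(
  deltas=[
    {"x":0,"y":0,"z":-0.03,"roll":-0.025,"jaw":40},
    {"x":0,"y":0,"z":-0.03,"roll":-0.025,"jaw":40},
    {"x":0,"y":0,"z":0,"roll":-0.025,"jaw":40},
    {"x":0,"y":0,"z":0,"roll":-0.025,"jaw":40},
    {"x":0,"y":0,"z":0,"roll":0,"jaw":40},
  ],
)

```text
time: 5.67
tcp_pos: [573.6, -118.3, 113.9]
tool_rot: [-1.57, 0.0, -2.334]
contact_force: [-0.4, 4.0, 4.5]
finger_gap: 40.8
```

```bash
python3 o.py
```

```text
5.6667 [ 573.588 -118.268  113.95 ] [-1.57   0.    -2.334] F [-0.412  3.995  4.544] Ftool x,z -2.601370437018589 -3.0599193823310977 M [0.626 0.199 0.078] 40.83501265499285 j6 0.42908445625328456
```

Request:
carry_out(
  deltas=[
    {"x":0,"y":0.07,"z":0,"roll":0,"jaw":40},
    {"x":0,"y":0.07,"z":0,"roll":0,"jaw":40},
    {"x":0,"y":0,"z":0,"roll":0,"jaw":40},
    {"x":0,"y":0,"z":0,"roll":0,"jaw":40},
    {"x":0,"y":0,"z":0,"roll":0,"jaw":40},
  ],
)

```text
time: 6.08
tcp_pos: [573.6, -118.3, 112.4]
tool_rot: [-1.571, 0.0, -2.335]
contact_force: [-0.2, 4.4, 5.9]
finger_gap: 40.8
```

```bash
python3 o.py
```

```text
6.0833 [ 573.606 -118.292  112.391] [-1.571  0.    -2.335] F [-0.232  4.387  5.874] Ftool x,z -3.0054287694463087 -3.2040291242940016 M [0.641 0.189 0.168] 40.83971798802369 j6 0.43033932929121754
```

Request:
carry_out(
  deltas=[
    {"x":0,"y":0.1,"z":0,"roll":0,"jaw":40},
    {"x":0,"y":0.1,"z":0,"roll":0,"jaw":40},
    {"x":0,"y":0.1,"z":0,"roll":0,"jaw":40},
    {"x":0,"y":0.05,"z":0,"roll":0,"jaw":40},
    {"x":0,"y":0,"z":0,"roll":0,"jaw":40},
  ],
)

```text
time: 6.5
tcp_pos: [573.7, -118.3, 109.9]
tool_rot: [-1.57, 0.0, -2.335]
contact_force: [-2.6, 4.3, 12.0]
finger_gap: 41.2
```

```bash
python3 o.py
```

```text
6.5 [ 573.661 -118.264  109.868] [-1.57   0.    -2.335] F [-2.582  4.346 12.018] Ftool x,z -1.349129734844492 -4.871995109101913 M [0.814 0.647 0.132] 41.15639345451369 j6 0.4304049660437716
```

Request:
carry_out(
  deltas=[
    {"x":0,"y":0.06,"z":0,"roll":0,"jaw":40},
    {"x":0,"y":0.06,"z":0,"roll":0,"jaw":40},
    {"x":0,"y":0,"z":0,"roll":0,"jaw":40},
    {"x":0,"y":0,"z":0,"roll":0,"jaw":40},
    {"x":0,"y":0,"z":0,"roll":0,"jaw":40},
  ],
)

```text
time: 6.92
tcp_pos: [573.8, -118.3, 109.8]
tool_rot: [-1.569, 0.001, -2.335]
contact_force: [-6.0, 6.6, 19.5]
finger_gap: 40.7
```

```bash
python3 o.py
```

```text
6.9167 [ 573.753 -118.258  109.8  ] [-1.569  0.001 -2.335] F [-6.042  6.589 19.536] Ftool x,z -0.5734064172330653 -8.920908458206624 M [1.086 1.156 0.104] 40.74275739373042 j6 0.43033186366250425
```

Request:
carry_out(
  deltas=[
    {"x":0,"y":-0.05,"z":-0.05,"roll":0.02,"jaw":40},
    {"x":0,"y":-0.04,"z":0,"roll":0.04,"jaw":40},
    {"x":0,"y":0,"z":0,"roll":0.05,"jaw":40},
    {"x":0,"y":0,"z":0,"roll":0.05,"jaw":40},
    {"x":0,"y":0,"z":0,"roll":0.04,"jaw":40},
  ],
)

```text
time: 7.33
tcp_pos: [573.8, -118.4, 109.9]
tool_rot: [-1.569, 0.001, -2.538]
contact_force: [-1.6, 2.7, 12.2]
finger_gap: 40.7
```

```bash
python3 o.py
cat > pic.py <<'E'
import sys,cv2
from h import *
for n,(a,b) in dict(scene=(160,185),top=(140,170)).items():
    im=env.camera(n)[a:a+120,b:b+180,::-1]; cv2.imwrite(f"pics/{n}{sys.argv[1]}.png",cv2.resize(im,None,fx=4.4,fy=4.4,interpolation=3))
E
python3 pic.py 4
```

```text
7.3333 [ 573.817 -118.435  109.883] [-1.569  0.001 -2.538] F [-1.556  2.726 12.217] Ftool x,z -0.2666747715218798 -3.127457198490159 M [0.622 0.521 0.151] 40.74783512920925 j6 0.6331220051575636
```

View pics/scene4.png

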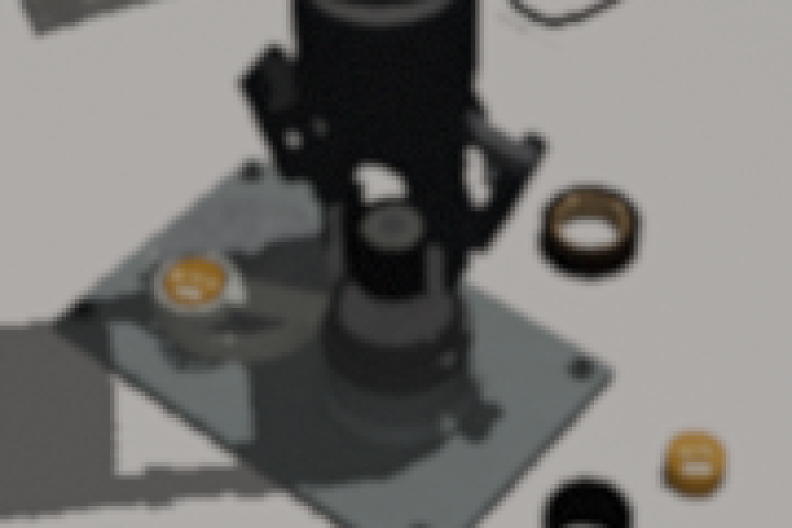

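View pics/top4.png

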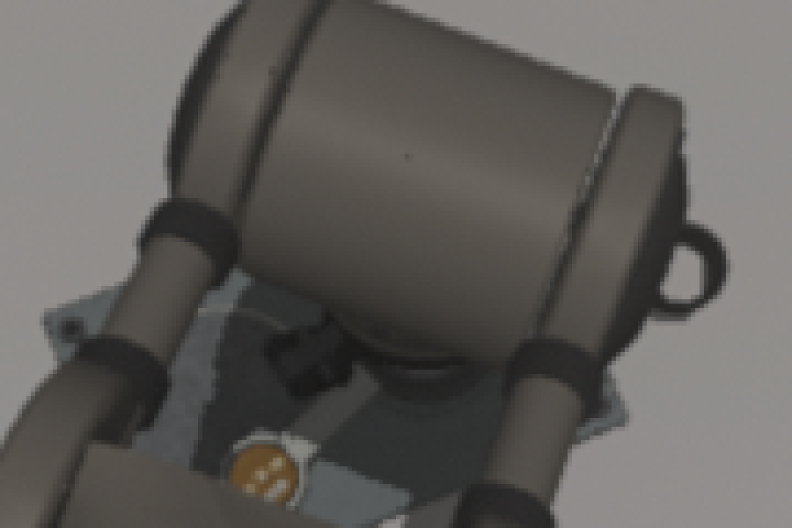

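Run:
```python
from h import *
A=np.array([573.9,-118.8]);
def sw(u,v,n="scene",o=(185,160)):
    p=at(n,(u+.5)/4.4-.5+o[0],(v+.5)/4.4-.5+o[1],60)[:2]-A
    return np.linalg.norm(p),np.arctan2(p[1],p[0])-np.arctan2(92,-41.3)
print(sw(183,316),sw(195,283),sw(264,472,"top",(170,140)),sw(300,510,"top",(170,140)))
```

```text
(np.float64(101.20260628002495), np.float64(0.61520624215991)) (np.float64(100.50114620993645), np.float64(0.408930908663232)) (np.float64(97.47764106899103), np.float64(0.35696433816147266)) (np.float64(99.91398218122227), np.float64(0.5918843595474734))
```

Request:
carry_out(
  deltas=[
    {"x":0,"y":0,"z":0,"roll":0.06,"jaw":40},
    {"x":0,"y":0,"z":0,"roll":0.06,"jaw":40},
    {"x":0,"y":0,"z":0,"roll":0.06,"jaw":40},
    {"x":0,"y":0,"z":0,"roll":0.06,"jaw":40},
    {"x":0,"y":0,"z":0,"roll":0.04,"jaw":40},
  ],
)

```text
time: 7.85
tcp_pos: [574.0, -118.7, 109.9]
tool_rot: [-1.568, 0.002, -2.818]
contact_force: [-1.7, 1.1, 10.9]
finger_gap: 41.1
```

```bash
python3 o.py;python3 pic.py 5
```

```text
7.85 [ 574.02  -118.748  109.882] [-1.568  0.002 -2.818] F [-1.734  1.138 10.908] Ftool x,z 1.2832826661640013 -1.6298049667169603 M [0.44  0.4   0.135] 41.06727710450899 j6 0.9136967780030117
```

View pics/scene5.png

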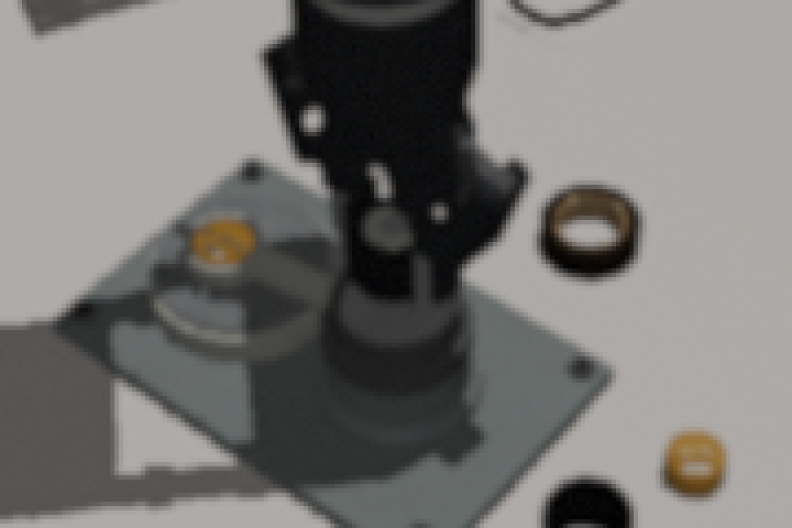

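Request:
carry_out(
  deltas=[
    {"x":0,"y":0,"z":0,"roll":0.02,"jaw":40},
    {"x":0,"y":0,"z":0,"roll":0.02,"jaw":40},
    {"x":0,"y":0,"z":0,"roll":0.01,"jaw":40},
    {"x":0,"y":0,"z":0,"roll":0.01,"jaw":40},
    {"x":0,"y":0,"z":0,"roll":0,"jaw":40},
  ],
)

```text
time: 8.37
tcp_pos: [574.0, -118.8, 109.9]
tool_rot: [-1.568, 0.002, -2.876]
contact_force: [-1.1, 1.6, 11.8]
finger_gap: 41.0
```

```bash
python3 o.py;python3 pic.py 6
python3 - <<'E'
from h import *
A=np.array([573.9,-118.8]);u,v=223,243
p=at("scene",(u+.5)/4.4-.5+185,(v+.5)/4.4-.5+160,60)[:2]-A
print(np.linalg.norm(p),np.arctan2(p[1],p[0])-np.arctan2(92,-41.3))
E
```

```text
8.3667 [ 574.046 -118.826  109.862] [-1.568  0.002 -2.876] F [-1.072  1.587 11.801] Ftool x,z 0.6181897988426126 -1.8127939381346962 M [0.386 0.391 0.08 ] 40.96569901008833 j6 0.9712585909451038
99.89330476252756 0.12923759948515823
```

Request:
carry_out(
  deltas=[
    {"x":0,"y":0,"z":0,"roll":0.01,"jaw":40},
    {"x":0,"y":0,"z":0,"roll":0.01,"jaw":40},
    {"x":0,"y":0,"z":0,"roll":0.01,"jaw":40},
    {"x":0,"y":0,"z":0,"roll":0.005,"jaw":40},
    {"x":0,"y":0,"z":0,"roll":0,"jaw":40},
  ],
)

```text
time: 8.88
tcp_pos: [574.1, -118.9, 109.9]
tool_rot: [-1.568, 0.002, -2.911]
contact_force: [-1.4, 1.0, 11.5]
finger_gap: 40.9
```

```bash
python3 o.py
```

```text
8.8833 [ 574.074 -118.903  109.922] [-1.568  0.002 -2.911] F [-1.372  1.042 11.462] Ftool x,z 1.0967806561227262 -1.328379920455693 M [0.45  0.359 0.121] 40.85940891960486 j6 1.0060044054397546
```

Request:
carry_out(
  deltas=[
    {"x":0,"y":0,"z":0,"roll":0.005,"jaw":40},
    {"x":0,"y":0,"z":0,"roll":0.005,"jaw":40},
    {"x":0,"y":0,"z":0,"roll":0.005,"jaw":40},
    {"x":0,"y":0,"z":0,"roll":0,"jaw":40},
    {"x":0,"y":0,"z":0,"roll":0,"jaw":40},
  ],
)

```text
time: 9.3
tcp_pos: [574.1, -118.9, 109.9]
tool_rot: [-1.568, 0.002, -2.926]
contact_force: [-1.6, 0.8, 11.2]
finger_gap: 40.8
```

```bash
python3 o.py
```

```text
9.3 [ 574.067 -118.92   109.858] [-1.568  0.002 -2.926] F [-1.624  0.789 11.175] Ftool x,z 1.4172192808750586 -1.1189609478168672 M [0.388 0.351 0.095] 40.79370906869723 j6 1.020734015620014
```

Not at the stop yet (moment at plain friction level); continue in small steps.

Request:
carry_out(
  deltas=[
    {"x":0,"y":0,"z":0,"roll":0.005,"jaw":40},
    {"x":0,"y":0,"z":0,"roll":0.005,"jaw":40},
    {"x":0,"y":0,"z":0,"roll":0.005,"jaw":40},
    {"x":0,"y":0,"z":0,"roll":0,"jaw":40},
    {"x":0,"y":0,"z":0,"roll":0,"jaw":40},
  ],
)

```text
time: 9.72
tcp_pos: [574.1, -118.9, 109.9]
tool_rot: [-1.568, 0.002, -2.94]
contact_force: [-1.6, 1.1, 11.3]
finger_gap: 40.6
```

```bash
python3 o.py;python3 pic.py 7
```

```text
9.7167 [ 574.051 -118.939  109.902] [-1.568  0.002 -2.94 ] F [-1.609  1.085 11.291] Ftool x,z 1.3597105926090212 -1.3845124209156943 M [0.31  0.326 0.252] 40.588830958784435 j6 1.0355701990464081
```

View pics/scene7.png

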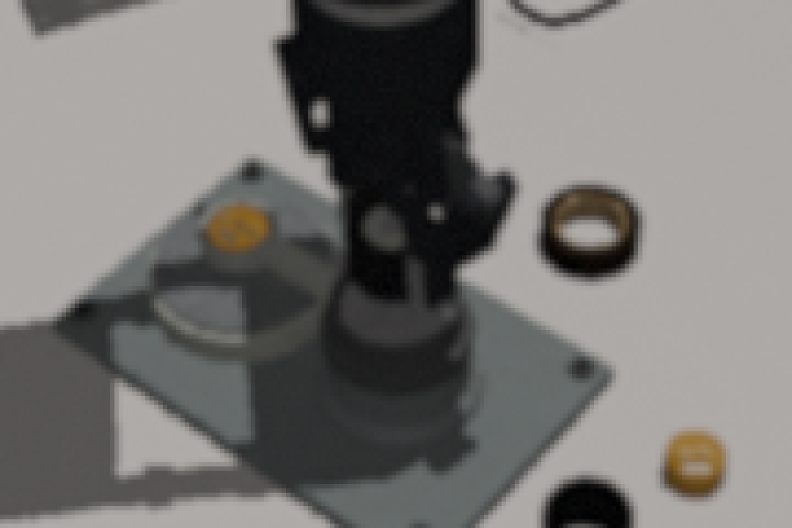

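View pics/top7.png

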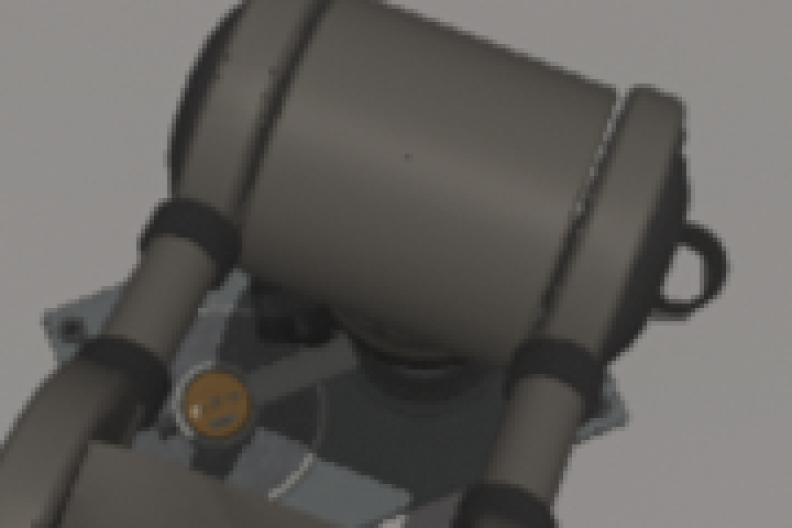

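Run:
```python
from h import *
A=np.array([573.9,-118.8])
for n,u,v,o in(("scene",237,230,(185,160)),("top",217,406,(170,140))):
  p=at(n,(u+.5)/4.4-.5+o[0],(v+.5)/4.4-.5+o[1],60)[:2]-A
  print(np.linalg.norm(p),np.arctan2(p[1],p[0])-np.arctan2(92,-41.3))
```

```text
99.47992641321717 0.024141126037464655
99.66584602805715 -0.011378949938478877
```

Request:
carry_out(
  deltas=[
    {"x":0,"y":0,"z":0,"roll":0.005,"jaw":40},
    {"x":0,"y":0,"z":0,"roll":0,"jaw":40},
    {"x":0,"y":0,"z":0,"roll":0,"jaw":40},
    {"x":0,"y":0,"z":0,"roll":0,"jaw":40},
    {"x":0,"y":0,"z":0,"roll":0,"jaw":40},
  ],
)

```text
time: 10.23
tcp_pos: [574.0, -119.0, 109.9]
tool_rot: [-1.568, 0.002, -2.945]
contact_force: [-2.2, 0.9, 11.9]
finger_gap: 40.9
```

```bash
python3 o.py
```

```text
10.2333 [ 574.035 -118.96   109.88 ] [-1.568  0.002 -2.945] F [-2.163  0.943 11.874] Ftool x,z 1.9376697929980966 -1.347069280384411 M [0.317 0.331 0.229] 40.851074278872524 j6 1.0404701920701225
```

Request:
carry_out(
  deltas=[
    {"x":0,"y":0,"z":0,"roll":0.005,"jaw":40},
    {"x":0,"y":0,"z":0,"roll":0.003,"jaw":40},
    {"x":0,"y":0,"z":0,"roll":0,"jaw":40},
    {"x":0,"y":0,"z":0,"roll":0,"jaw":40},
    {"x":0,"y":0,"z":0,"roll":0,"jaw":40},
  ],
)

```text
time: 10.65
tcp_pos: [574.0, -118.9, 109.9]
tool_rot: [-1.568, 0.002, -2.953]
contact_force: [-1.5, 0.3, 11.2]
finger_gap: 40.7
```

```bash
python3 o.py
```

```text
10.65 [ 574.02  -118.942  109.874] [-1.568  0.002 -2.953] F [-1.527  0.315 11.217] Ftool x,z 1.4408122171182975 -0.5959545471304057 M [0.384 0.373 0.404] 40.658512946979315 j6 1.0482959516881682
```

Request:
carry_out(
  deltas=[
    {"x":0,"y":0,"z":0,"roll":-0.006,"jaw":40},
    {"x":0,"y":0,"z":0,"roll":-0.004,"jaw":40},
    {"x":0,"y":0,"z":0,"roll":0,"jaw":40},
    {"x":0,"y":0,"z":0,"roll":0,"jaw":40},
    {"x":0,"y":0,"z":0,"roll":0,"jaw":40},
  ],
  force=25,
)

```text
time: 11.07
tcp_pos: [574.0, -118.9, 109.9]
tool_rot: [-1.568, 0.002, -2.943]
contact_force: [-1.6, 0.1, 11.2]
finger_gap: 40.7
```

```bash
python3 o.py
```

```text
11.0667 [ 574.038 -118.941  109.896] [-1.568  0.002 -2.943] F [-1.639  0.111 11.165] Ftool x,z 1.5853741014112646 -0.43188918567474177 M [0.367 0.357 0.231] 40.69511567382051 j6 1.0385029911875725
```

Request:
carry_out(
  deltas=[
    {"x":0,"y":0,"z":0,"roll":0,"jaw":60},
    {"x":0,"y":0,"z":0,"roll":0,"jaw":80},
    {"x":0,"y":0,"z":0,"roll":0,"jaw":95},
    {"x":0,"y":0,"z":0,"roll":0,"jaw":100},
    {"x":0,"y":0,"z":0,"roll":0,"jaw":100},
  ],
)

```text
time: 11.48
tcp_pos: [573.0, -118.2, 108.0]
tool_rot: [-1.571, -0.001, -2.942]
contact_force: [-0.0, 0.1, -0.3]
finger_gap: 85.2
```

```bash
python3 o.py; python3 pic.py 8
```

```text
11.4833 [ 573.033 -118.179  107.965] [-1.571 -0.001 -2.942] F [-0.034  0.071 -0.256] Ftool x,z 0.019084190537325303 -0.07671654037902356 M [ 0.025 -0.001  0.003] 85.1612400271464 j6 1.0373545013205954
```

View pics/scene8.png

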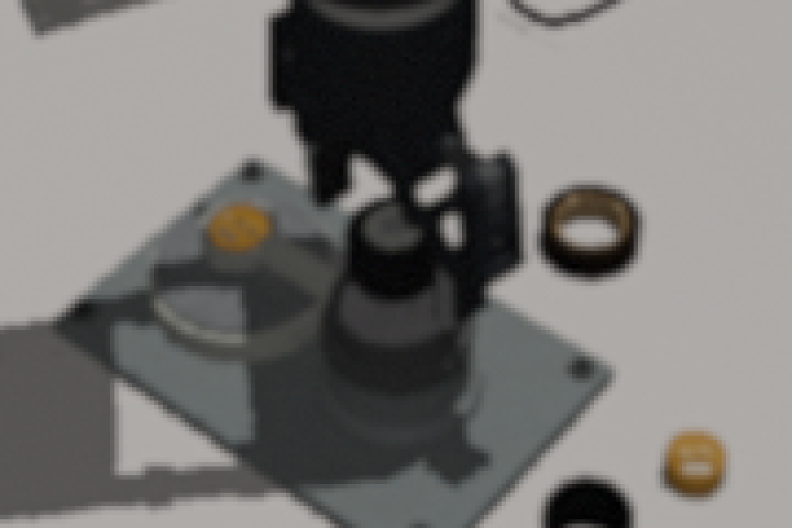

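Request:
carry_out(
  deltas=[
    {"x":0,"y":-0.5,"z":0,"roll":0,"jaw":100},
    {"x":0,"y":-1.5,"z":0,"roll":0,"jaw":100},
    {"x":0,"y":-2.5,"z":0,"roll":0,"jaw":100},
    {"x":0,"y":-3,"z":0,"roll":0,"jaw":100},
    {"x":0,"y":-3,"z":0,"roll":0,"jaw":100},
  ],
)

```text
time: 12.0
tcp_pos: [572.8, -117.9, 214.6]
tool_rot: [-1.571, -0.001, -2.942]
contact_force: [-0.5, -1.1, -0.1]
finger_gap: 85.2
```

Request:
carry_out(
  deltas=[
    {"x":2.5,"y":-1,"z":1,"roll":0,"jaw":100},
    {"x":3,"y":0,"z":1.5,"roll":0,"jaw":100},
    {"x":3,"y":0,"z":1.5,"roll":0,"jaw":100},
    {"x":3,"y":0,"z":1.5,"roll":0,"jaw":100},
    {"x":3,"y":0,"z":1.5,"roll":0,"jaw":100},
  ],
)

```text
time: 12.42
tcp_pos: [443.7, -216.0, 224.0]
tool_rot: [-1.57, 0.0, -2.941]
contact_force: [0.3, -0.7, 0.3]
finger_gap: 86.0
```

Request:
carry_out(
  deltas=[
    {"x":3,"y":0,"z":1.5,"roll":0,"jaw":100},
    {"x":2,"y":0,"z":1,"roll":0,"jaw":100},
    {"x":0,"y":0,"z":0,"roll":0,"jaw":100},
    {"x":0,"y":0,"z":0,"roll":0,"jaw":100},
    {"x":0,"y":0,"z":0,"roll":0,"jaw":100},
  ],
)

```text
time: 12.83
tcp_pos: [401.2, -249.8, 223.8]
tool_rot: [-1.57, 0.001, -2.942]
contact_force: [-0.8, -0.2, 1.2]
finger_gap: 85.2
```

```bash
python3 o.py; python3 pic.py 9
```

```text
12.8333 [ 401.236 -249.838  223.777] [-1.57   0.001 -2.942] F [-0.775 -0.245  1.187] Ftool x,z 0.8087232720784996 0.08708203572042023 M [ 0.008 -0.025 -0.006] 85.16955306993526 j6 0.65192933247647
```

View pics/scene9.png

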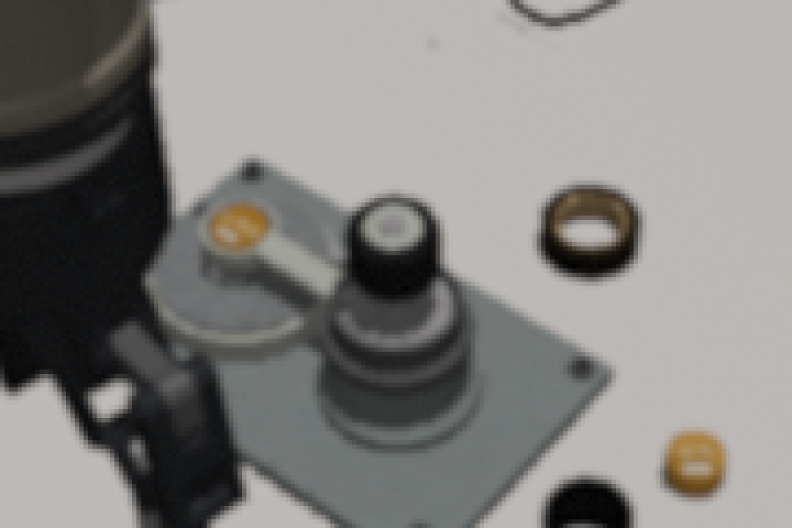

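View pics/top9.png

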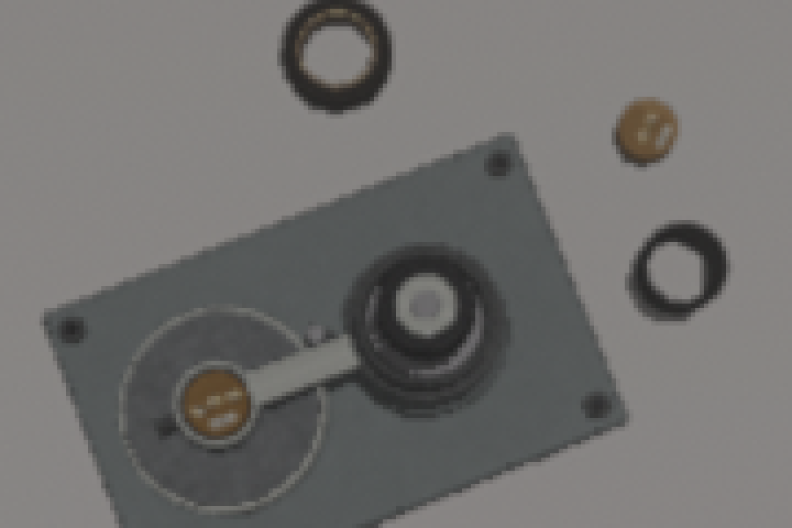

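Run:
```python
from h import *
import cv2
print([(proj("scene",(573.9,-118.8,z))-[185,160]+.5)*4.4-.5 for z in(133,124.5)])
a=cv2.imread("pics/scene2.png")[160:300,320:480];b=cv2.imread("pics/scene9.png")[160:300,320:480]
cv2.imwrite("pics/cmp.png",cv2.resize(np.hstack([a,b]),None,fx=2.4,fy=2.4))
```

```text
[array([395.78998392, 213.56303407]), array([396.33163165, 226.93180474])]
```

View pics/cmp.png

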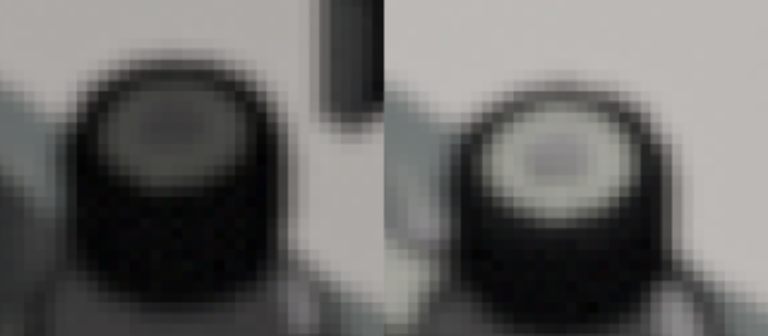

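```bash
python3 -c "
from station import env
print(env.job_done())"
```

```text
the job is handed in; nothing more can be done
None
```

The knob is fully home and in gear. The arm rests against its stop post, the gripper has let go and is clear, and I handed the job in at about 12.9 s.

**What I did**
- **Finding the teeth:** I gripped the knob and eased it down until the teeth touched, with about 10 N at the wrist. I then turned it counter-clockwise in small steps of 0.025 rad. After 0.2 rad in contact it dropped and the force fell to 4.5 N.
- **Pressing home:** I stopped turning there and pressed straight down to the hard stop, which held with under 0.1 mm of give at 19.5 N. The press ran as three short moves, because I checked the force in between.
- **Swinging to the stop:** I turned the knob clockwise until the moment rose from about 0.12 to 0.40 N m, which confirmed the stop. I backed off to about 0.23 N m and let go.

**Last checks**
- **Knob depth:** its top sank 13.3 px in the enlarged picture, against 13.4 px expected for 8.5 mm.
- **Arm at the stop:** the top view shows the arm touching the post over the middle of the disc. Just before the last turn, the two cameras gave the swing as +0.02 and −0.01 rad.
- **Bystanders:** the tape roll, loupe and loose puck show in their original places, and the wrist force read about zero after release.
- **One small disagreement:** measured at the gripper, the knob travelled only about 7.6 mm. I put this down to grip and arm give, since the hard stop and the picture both show it fully down.

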